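Set the bottle back and drop-latch the rack gate

TASK

The white-capped dropper bottle stands in the gateway of the bottle rack: lift or slide it back into the middle bay, upright and well clear of the gate. Then shut the gate: hold its latch bar up by the red lug so that it passes over the catch, press the gate gently, just far enough, against its spring buffer and let the bar drop right down behind the catch, so that the gate stays shut when you let go. Never force the catch, never shove the bottle with the gate, and leave the other bottles where they stand.

Things in the scene. Friction and masses are not known exactly. Their poses are not given: they have to be found in the camera images.
- rack: Low steel bottle rack, fixed. Origin at worktop height under the middle of the gate line; x into the rack, y along the gate line to the hinge, z up. Its 5 mm plate spans x -50 to 155, y -150 to 135 mm. Three bays; middle bay between 21 mm high dividers at y +-30 mm that begin at x 32 mm. Guard rails at y +-100 and x 142 mm, 81 mm high (posts 87 mm).
- gate_hinge (a point): Point at worktop height on the gate's upright hinge axis, fixed to the rack at x = 0, y = +100 mm of its frame; axes as the rack's.
- gate (a joint): Gate angle, rad. 0: leaf along the rack's -y from the hinge (shut); positive: free end swung out towards the rack's -x. White barred leaf, 8 mm thick, 180 mm long, 12 to 98 mm high. Light hinge friction: it stays where left. Latched, it stands within about 0.05 rad of 0, pushed outwards by the buffer.
- latch_bar (a joint): Latch bar angle on the gate, rad. 0 = level, fully down; positive = free end lifted; stops at 0.2. Steel bar 8 mm thick, 14 mm high, on the leaf's outer face (its middle plane 13 mm outside the leaf's); pivot bolt 35 mm from the hinge axis, 75 mm high; free end 208 mm from the hinge axis. It falls by its own weight (0.16 kg).
- lug (a point): Grip point in the red lug standing on the latch bar: 24 mm along the bar, 10 mm thick across it, red from 22 mm below this point to 20 mm above. Bar down: 155 mm from the hinge axis along the leaf, 13 mm outside its middle plane, 127 mm high. Axes as the rack's at gate 0, bar 0; they turn along. Pinched across its thickness it can be lifted (the bar turns between the pads) and swung.
- latch_post: White 16 mm square post, 114 mm high, fixed on the rack at x 12, y -125 mm; origin on its axis at worktop height, axes as the rack's. It carries the steel catch unit (lip and spring buffer), screwed on through slots: the whole unit may sit up to 9 mm further in or out along x than stated, which no reading reports: feel for it. Forced: over 12 N on the buffer or 30 N of bar on lip.
- catch (a point): Where the catch lip nominally is (see latch_post for the unreported offset): middle of the lip's top edge at its rear face, 80 mm high. Square lip, 14 mm thick along x, 22 mm long along y, no ramp; its top is 12 mm above the lowered bar's underside. Bar lowered behind it with gate at 0 just touches the rear face. A bar lowered too early lands on its top, at a latch_bar angle of about 0.07.
- buffer (a point): Nominal tip of the black spring plunger (shares the catch's unreported offset), behind the leaf's free end, 174 mm from the hinge. It meets the leaf (1 N) about 6 mm before the bar clears the lip, pushes back about 5 N when it just clears and 6.5 N where it goes solid 2 mm further (at the lug about 6 and 7 N). It is damped (60 N s/m). Unlatched, it pushes the gate back out.
- dropper_bottle: Amber dropper bottle with white cap, 37 mm diameter, 86 mm high, about 70 g, standing across the gate line. Origin at the centre of its underside, z up. The cap is 26 mm across, from 65 to 86 mm up.
- black_cap_bottle: Like the dropper bottle but with black cap, 84 mm high, in the bay at the catch end. Stays.
- tall_amber: Amber bottle with black cap, 51 mm diameter, 159 mm high, in the bay at the hinge end. Stays.
There are look-alikes about, which are no part of the job. Leave any blue, pink or turquoise look-alike of the dropper_bottle alone.

How it is judged (in metres and radians):
On the way, in this order (a step that is already met when the one before it is completed fails the run):
1. the dropper bottle stands upright in the middle bay, clear of the gate, while the gate is still open (x of dropper_bottle in the frame of rack between 0.035 and 0.125 m and y of dropper_bottle in the frame of rack between -0.02 and 0.02 m and height (world z) of dropper_bottle below 0.008 m and angle between dropper_bottle's own z axis and vertical below 0.1 rad and value of joint gate above 0.5 rad), for 0.2 s.
2. the gate is swung to with its bar held up over the catch (value of joint gate below 0.075 rad and value of joint latch_bar above 0.06 rad).
At the end, for the whole second after the job is handed in: Gate shut (under 0.054 rad) and at rest, latch bar fully down (under 0.025 rad) behind the lip; dropper bottle still and upright (within 0.1 rad) on the plate in the middle bay, its centre 35 to 125 mm inside the gate line and within 20 mm of the bay's middle (value of joint gate below 0.054 rad and value of joint latch_bar below 0.025 rad and velocity of joint gate between -0.05 and 0.05 rad/s and x of dropper_bottle in the frame of rack between 0.035 and 0.125 m and y of dropper_bottle in the frame of rack between -0.02 and 0.02 m and height (world z) of dropper_bottle below 0.008 m and angle between dropper_bottle's own z axis and vertical below 0.1 rad and linear speed of dropper_bottle below 0.02 m/s); the robot touches nothing.
It fails at once if the gate is pressed on its buffer with more than 12 N, or the latch post is pushed so (contact force between latch_post and anything else above 12 N and contact force between latch_post and latch_bar below 3 N).
It fails at once if the latch bar is forced on the catch with more than 30 N (contact force between latch_post and latch_bar above 30 N).
It fails at once if the gate shoves the dropper bottle (contact force between gate and dropper_bottle above 1.5 N).
It fails at once if a bottle is tipped over (angle between dropper_bottle's own z axis and vertical above 0.5 rad or angle between any of black_cap_bottle, tall_amber's own z axis and vertical above 0.3 rad).
It fails at once if another bottle is moved more than 15 mm (distance of any of black_cap_bottle, tall_amber from where it was at the start of the episode above 0.015 m).
It also fails if it takes over 56 s, if anything falls off the work surface, if the arm or the gripper's body presses on something with over 40 N, if the wrist force passes 120 N, or if a joint passes its speed limit or range.

ROBOT

A 6-joint arm with a two-finger parallel gripper is mounted at the origin on the work surface; the furniture and walls round the work are solid. World frame = base frame: x ahead of the robot, y to its left, z up, the work surface at z = 0. Lengths are in mm, angles in rad, forces in N, time in s.
With the tool pointing down it reaches from about 400 to 925 mm from the base axis. Payload 12.5 kg.
Tool frame: the origin (TCP) lies midway between the tips of the shut fingers; the grasp point (between the pads) lies 19 mm behind it (env.pinch_z is the z of the grasp point in the tool frame, in mm); z points along the fingers, y is the line along which they close (so a half turn about z gives the same grasp; the last joint's range is limited). The gripper opens to 95 mm and grips with 3 to 60 N. Pads are 20 mm wide; open, the fingers measure 119 mm over their backs; the gripper's body (75 mm by 180 mm) begins 59 mm behind the grasp point.
Start: joints at [-1.236, 0.491, 1.559, -0, 1.092, -0.106], TCP at [266.689, -565.264, 214.661] pointing down, gripper open.
Joint ranges: [-3.1, 3.1], [-0.84, 2.19], [0.05, 2.79], [-1.13, 4.28], [0.06, 2.93], [-2.69, 2.69]. Speed limits (rad/s): [2.22, 2.22, 2.79, 3.14, 3.14, 3.14].

INTERFACE

Orientations are given as [roll, pitch, yaw] about the fixed x, y, z axes, in that order (R = Rz(yaw) Ry(pitch) Rx(roll)).
In Python, from cell import env, eyes gives the robot as it stands.
- The arm moves only by the shell command python3 -m inch 'ROWS'. ROWS is JSON, a list of rows, each a list of 3 entries, a list of its own where there are three numbers: the shift along the tool's x, y, z in units of 60 mm (1.0 is 60 mm), then the turn about the tool's z in units of 5 degrees (1.0 is 5 degrees), then the closure, from -1 (fully open) to 1 (shut). In form: [[[tx, ty, tz], turn, claw], ...]. A call has exactly 10 rows; each row shifts and turns the commanded pose from where the row before left it, along the tool's axes as they then stand; what a row does not reach is not made up. A row lasts 1/8 s, in which the tool goes at most 62.5 mm and 10.7 degrees, less where a joint would pass 70% of its speed; a pose out of reach is approached as far as the arm can. A call is refused whole if a number of a shift passes 1 or a number of a turn 1, either way. A call with a gripper value outside its range is refused whole. The fingers move at their own pace and stop on an object; the grip force is fixed at half the most. Time passes only in rows, so rows that do not move let the fingers close, or fill a call up. It gives the time, the measured TCP pose, the force, the opening and the grip force at its end, in the units of the state.
- env.state(): the state, without advancing time (a new reading comes with each control period).
- eyes.read_camera(name): name is "scene" or "top" or "wrist"; returns a dict with "pixels" (384x512x3 uint8, red, green, blue), "fx", "fy", "cx", "cy" (pixels), "extrinsics" (4x4, takes a point from world to camera coordinates). Camera axes: x right, y down, z forward; pixel columns grow to the right and rows downward; lengths in mm; the calibration is good to about 2 mm. The wrist camera is an equidistant fisheye: a pixel r from the principal point sees the ray r / f radians off the axis. A picture is of the moment at which its call begins. There is no depth.
- env.job_done(): hands the job in; it is judged then, once.
Trained networks look in a picture, given as the dict that the camera call returned (one of the last four; its "shot" number tells which), for a name from the list of things; names that differ only in an ending like _2 or _b are one class to them, and where a whole thing is asked for, a point or a joint stands for the part that bears it (a point fixed in the world has none). Each returns a list of dicts, best first, with "score" (0 to 1); they miss things now and then, are a little off and sometimes report something else, mostly with a low value. They report only what shows in the picture. A call takes as long as a camera call. They do not tell look-alikes from the thing itself.
- eyes.boxes_of(name, picture): "centre" ([row, column] in pixels, amid what is visible of it).
- eyes.cut_out(name, picture): "mask" (384x512 bool, what is visible of it) and "centre" ([row, column] in pixels, amid what is visible of it).
- eyes.spot_point(name, picture): "centre" ([row, column] in pixels: a listed point, or the origin of a listed thing).
The state is a dict: "t": time; "joints": joint angles; "qvel": joint speeds; "tau": joint torques, N m; "eef_pos": TCP position; "tcp_rot": TCP orientation; "ft_force": force on the tool from outside, world axes, zero at the start; "moment": the same for the moment, N m; "opening": opening from 0.0 (shut) to 1.0 (fully open); "grip_force": force on a finger pad.
Only numpy, scipy, OpenCV 4.12 (cv2) and the standard library are available. Lean on these libraries where they do the work, as an engineer would, in place of code of your own. Each camera call takes 0.05 s, during which the arm holds its last target. There are 200 camera calls.

## Working session

There is one attempt and no reset: what is moved stays moved. The work goes in short steps, Python scripts to look and compute and a shell command to move; the robot and the scene stay as the last step left them, time stands still between calls to the robot, and variables do not carry over. Pictures are saved under pics/ and viewed, at most 10 in all, crops included, and the job is handed in when it is done.

```bash
ls; mkdir -p pics; cat > h.py <<'E'
import numpy as np, cv2
from scipy.optimize import least_squares
from scipy.spatial.transform import Rotation as R
from cell import env, eyes
def shot(n,name=None):
    p=eyes.read_camera(n)
    if name: cv2.imwrite(f'pics/{name}.png',cv2.cvtColor(p['pixels'],cv2.COLOR_RGB2BGR))
    return p
def proj(p,X,wrist=False):
    E=np.array(p['extrinsics']); c=E[:3,:3]@np.asarray(X,float)+E[:3,3]
    if wrist:
        r=np.hypot(c[0],c[1]); th=np.arctan2(r,c[2]); k=th/max(r,1e-9)
        return np.array([p['cy']+p['fy']*k*c[1],p['cx']+p['fx']*k*c[0]])
    return np.array([p['cy']+p['fy']*c[1]/c[2],p['cx']+p['fx']*c[0]/c[2]])
def ray(p,rc,wrist=False):
    E=np.array(p['extrinsics']); u=(rc[1]-p['cx'])/p['fx']; v=(rc[0]-p['cy'])/p['fy']
    if wrist:
        th=np.hypot(u,v); d=np.array([u/th*np.sin(th),v/th*np.sin(th),np.cos(th)])
    else: d=np.array([u,v,1.])
    d=E[:3,:3].T@d; return -E[:3,:3].T@E[:3,3], d/np.linalg.norm(d)
def atz(p,rc,z,wrist=False):
    o,d=ray(p,rc,wrist); return o+d*(z-o[2])/d[2]
def tri(rays):
    A=sum(np.eye(3)-np.outer(d,d) for o,d in rays); b=sum((np.eye(3)-np.outer(d,d))@o for o,d in rays)
    X=np.linalg.solve(A,b); return X,[np.linalg.norm((np.eye(3)-np.outer(d,d))@(X-o)) for o,d in rays]
E
cat > s1.py <<'E'
from h import *
s=env.state(); print(s); print(env.pinch_z)
P={n:shot(n,n+'0') for n in('scene','top','wrist')}
for n,p in P.items():
    print(n,p['fx'],p['cx'],np.round(p['extrinsics'],3).tolist())
    for f,names in((eyes.spot_point,['rack','gate_hinge','lug','latch_post','catch','buffer','dropper_bottle','black_cap_bottle','tall_amber']),(eyes.boxes_of,['gate','latch_bar','lug','dropper_bottle'])):
        for k in names:
            print(n,f.__name__,k,[(np.round(d['centre'],1).tolist(),round(d['score'],2)) for d in f(k,p)][:5])
ims=[cv2.imread(f'pics/{n}0.png') for n in('scene','top')]
cv2.imwrite('pics/a.png',cv2.resize(np.vstack(ims),(800,1200))[:600]); cv2.imwrite('pics/b.png',cv2.resize(ims[1],(800,600)))
E
python3 s1.py
```

```text
pics
{'t': 0.0, 'joints': array([-1.23558424e+00,  4.91547099e-01,  1.55947410e+00,  2.15470744e-05,
        1.09166221e+00, -1.05565493e-01]), 'qvel': array([-0.00070098,  0.00014855, -0.00022942, -0.00027679, -0.0009821 ,
       -0.00072184]), 'tau': array([ 2.61375571e-03, -6.12630272e+01, -2.58184236e+01,  6.93884608e-02,
        4.81595763e-02, -3.13860596e-05]), 'eef_pos': array([ 266.61526987, -565.00811555,  214.06099217]), 'tcp_rot': array([-3.14050998e+00, -1.33936002e-04,  4.40767564e-01]), 'ft_force': array([-0.22562549, -0.43334157,  0.23005216]), 'moment': array([0.00158089, 0.04408868, 0.01608996]), 'grip_force': 0.0, 'opening': 0.997235826508}
-18.8
scene 481.06488227817755 258.04846960706226 [[0.98, -0.198, 0.013, -521.982], [-0.145, -0.756, -0.639, 224.497], [0.136, 0.624, -0.77, 904.149], [0.0, 0.0, 0.0, 1.0]]
scene call rack [([224.2, 293.1], 0.92)]
scene call gate_hinge [([192.5, 283.9], 0.74)]
scene call lug [([178.9, 226.3], 0.54)]
scene call latch_post [([275.0, 312.1], 0.77)]
scene call catch [([239.1, 299.3], 0.81)]
scene call buffer [([229.0, 301.2], 0.63)]
[... 1209 characters left out ...]
.56)]
top call latch_bar [([214.2, 217.0], 0.64)]
top call lug [([214.2, 216.6], 0.48)]
top call dropper_bottle [([154.6, 235.1], 0.61), ([155.9, 162.0], 0.6), ([239.3, 261.0], 0.55), ([169.6, 233.7], 0.48), ([262.6, 235.7], 0.47)]
wrist 297.3186396354542 252.2876190879129 [[0.427, -0.904, 0.0, -625.466], [-0.876, -0.414, 0.248, -28.578], [-0.224, -0.106, -0.969, 388.189], [0.0, 0.0, 0.0, 1.0]]
wrist call rack []
wrist call gate_hinge []
wrist call lug []
wrist call latch_post []
wrist call catch []
wrist call buffer []
wrist call dropper_bottle []
wrist call black_cap_bottle []
wrist call tall_amber []
wrist call gate []
wrist call latch_bar []
wrist call lug []
wrist call dropper_bottle []
```

View pics/a.png

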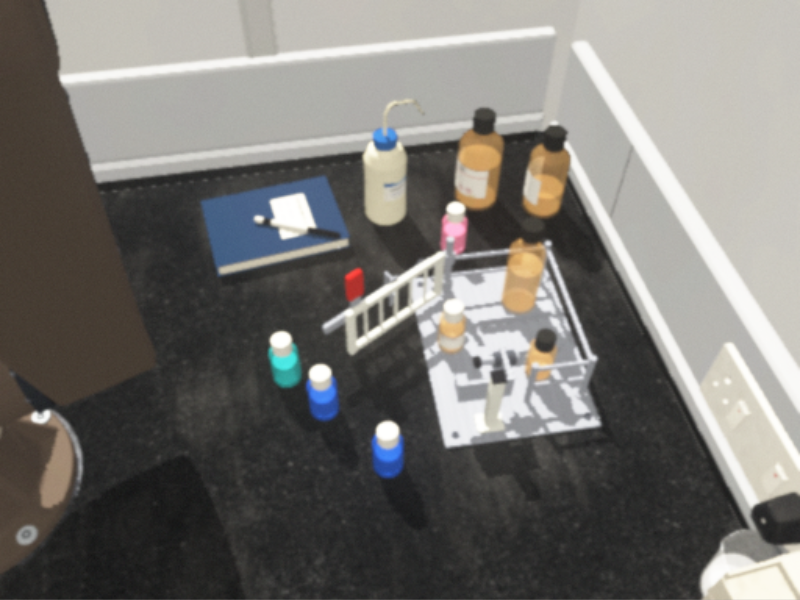

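View pics/b.png

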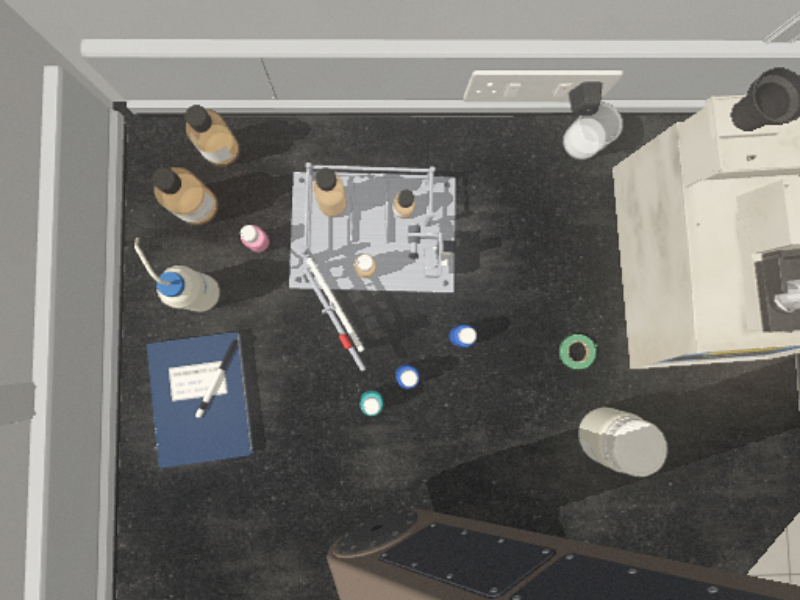

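The scene picture (512x384 px) shows the candidates for the dropper bottle: turquoise (r231,c183), blue (r250,c206), blue (r287,c249), pink (r147,c290) and amber with a white cap (r209,c289). Only the amber one stands in the gateway, so it is my choice, at top (r170,c234). In the top view the gate is open about 60°, with the red lug at about (r218,c221). I'll fit the rack pose next and check the choice in a close crop.

```bash
cat > s2.py <<'E'
from h import *
P={n:shot(n) for n in('scene','top')}
names={'rack':(0,0,0),'gate_hinge':(0,100,0),'latch_post':(12,-125,0),'catch':None}
obs=[]
for n,p in P.items():
    for k in('rack','gate_hinge','latch_post'):
        for d in eyes.spot_point(k,p)[:1]: obs.append((n,names[k],d['centre'],k))
# plate corners by hand, top picture (800x600 px)
for (u,v),m in zip([(292,172),(456,178),(454,292),(290,287)],[(155,135,5),(155,-150,5),(-50,-150,5),(-50,135,5)]):
    obs.append(('top',m,np.array([v,u])*.64,'corner'))
for (u,v),m in zip([(598,427),(446,440)],[(155,-150,5),(-50,-150,5)]): obs.append(('scene',m,np.array([v,u])*.64,'corner'))
def w(x,m): c,s=np.cos(x[2]),np.sin(x[2]); return np.array([x[0]+c*m[0]-s*m[1],x[1]+s*m[0]+c*m[1],m[2]])
f=lambda x:np.concatenate([proj(P[n],w(x,m))-c for n,m,c,k in obs])
r=least_squares(f,[atz(P['top'],(163.7,232.2),0)[0],atz(P['top'],(163.7,232.2),0)[1],0],loss='soft_l1',x_scale=[10,10,.05])
x=r.x; print('rack',x)
for o,e in zip(obs,f(x).reshape(-1,2)): print(o[0],o[3],e.round(1))
np.save('rack.npy',x)
# lug -> gate angle
L=[(n,d['centre'],d['score']) for n,p in P.items() for d in eyes.spot_point('lug',p)[:1]]
X,e=tri([ray(P[n],c) for n,c,s in L]); print('lug tri',X,e)
def lugw(a,b=0): 
    # leaf dir from hinge: -y rotated by a toward -x ; outside normal
    d=np.array([-np.sin(a),-np.cos(a)]); o=np.array([-np.cos(a),np.sin(a)])
    q=np.array([0,100])+155*d+13*o; return w(x,(q[0],q[1],127))
g=least_squares(lambda a:np.concatenate([proj(P[n],lugw(a[0]))-c for n,c,s in L]),[1.]); print('gate',g.x,g.fun,lugw(g.x[0]))
for k in('dropper_bottle','black_cap_bottle','tall_amber'):
    for n,p in P.items():
        for d in eyes.spot_point(k,p)[:6]:
            q=atz(p,d['centre'],5); c,s=np.cos(x[2]),np.sin(x[2]); dx=q[:2]-x[:2]
            print(k,n,q.round(0),'rack',np.round([c*dx[0]+s*dx[1],-s*dx[0]+c*dx[1]],1),round(d['score'],2))
im=cv2.imread('pics/scene0.png')[140:300,210:400]; cv2.imwrite('pics/c.png',cv2.resize(im,None,fx=3.5,fy=3.5,interpolation=cv2.INTER_CUBIC))
E
python3 s2.py
```

```text
rack [ 6.28982357e+02  9.01150396e+01 -3.90876427e-02]
scene rack [-0.2 -2.2]
scene gate_hinge [-0.8  0.6]
scene latch_post [-2.5 -0.8]
top rack [-0.7  1.1]
top gate_hinge [0.9 5.3]
top latch_post [0.  3.4]
top corner [-0.8  0.7]
top corner [-1.1 -0.5]
top corner [ 0.  -0.4]
top corner [ 0.2 -1.1]
scene corner [-1.   1.7]
scene corner [ 4.7 -1.2]
lug tri [489.45611957 130.41080297 128.18665653] [np.float64(1.9994367452995472), np.float64(1.999436745299431)]
gate [1.05520868] [ 0.42273324 -1.12323665 -0.74335823  0.08946156] [489.19350619 130.49639132 127.        ]
dropper_bottle scene [434.  24.   5.] rack [-191.9  -73.7] 0.97
dropper_bottle scene [502. -66.   5.] rack [-120.6 -160.8] 0.94
dropper_bottle scene [659. 273.   5.] rack [ 23.3 183.5] 0.9
dropper_bottle scene [395.  78.   5.] rack [-233.1  -21.6] 0.87
dropper_bottle scene [619. 101.   5.] rack [-10.   10.6] 0.68
dropper_bottle scene [632. 175.   5.] rack [-0.3 84.9] 0.39
dropper_bottle top [612.  91.   5.] rack [-17.1  -0.2] 0.7
dropper_bottle top [501. -73.   5.] rack [-122.  -167.7] 0.65
dropper_bottle top [431.  34.   5.] rack [-195.1  -63.8] 0.63
dropper_bottle top [716.  24.   5.] rack [ 89.2 -62.8] 0.48
dropper_bottle top [655. 278.   5.] rack [ 18.3 188.6] 0.47
dropper_bottle top [388.  77.   5.] rack [-240.2  -22.6] 0.46
black_cap_bottle scene [718.  34.   5.] rack [ 90.8 -52.8] 0.65
black_cap_bottle scene [631.  37.   5.] rack [  4.3 -52.6] 0.2
black_cap_bottle top [715.  32.   5.] rack [ 87.9 -55.2] 0.48
tall_amber scene [736. 161.   5.] rack [104.   75.4] 0.65
tall_amber top [729. 151.   5.] rack [97.2 64.4] 0.55
```

View pics/c.png

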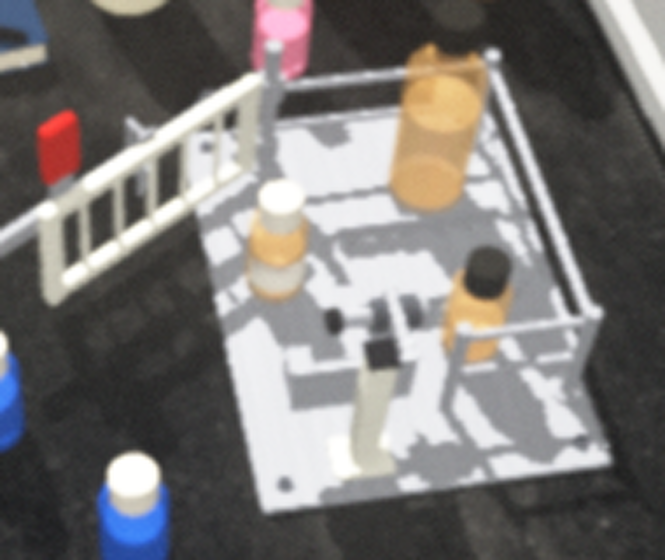

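The crop confirms the amber bottle with the white cap, standing alone in the gateway at crop (275,240). The blue and pink look-alikes stand outside. Before swinging across, I'll check what lies between on the right.

View pics/wrist0.png

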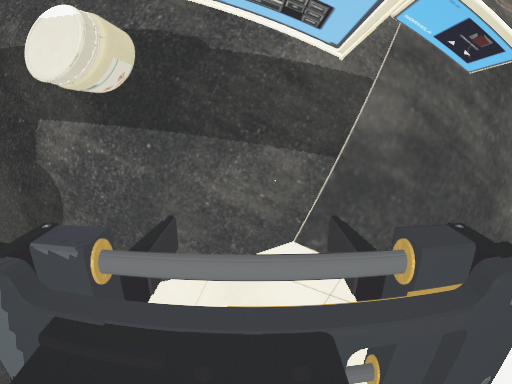

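```bash
python3 -m inch '[[[0,0,-1],0,-1],[[0,0,-1],0,-1],[[0.4,0,-0.2],-1,-1],[[0.7,0,0],-1,-1],[[0.8,0,0],-1,-1],[[0,0,0],0,-1],[[0,0,0],0,-1],[[0,0,0],0,-1],[[0,0,0],0,-1],[[0,0,0],0,-1]]'
```

```text
t: 4.15
eef_pos: [363.4, -506.5, 346.6]
tcp_rot: [3.142, 0.0, 0.702]
ft_force: [0.1, 0.3, 0.7]
opening: 0.998
grip_force: 0.0
```

The wrist picture shows a jar at (r50,c80) and an instrument along the top edge, from c240 to the right. I stay high and swing round in front of them.

```bash
python3 -m inch '[[[0.7,-0.68,0],0,-1],[[0.7,-0.68,0],0,-1],[[0.7,-0.68,0],0,-1],[[0.76,-0.5,0],0,-1],[[0.76,-0.5,0],0,-1],[[0.76,-0.5,0],0,-1],[[0.76,-0.5,0],0,-1],[[0.87,-0.2,0],0,-1],[[0.87,-0.2,0],0,-1],[[0.87,-0.2,0],0,-1]]'
```

```text
t: 5.4
eef_pos: [539.7, 8.3, 346.9]
tcp_rot: [3.141, -0.0, 0.702]
ft_force: [1.0, -0.5, -0.3]
opening: 1.001
grip_force: 0.0
```

```bash
python3 -m inch '[[[0.87,-0.13,0],0,-1],[[0.87,-0.13,0],0,-1],[[0,0,0.25],-1,-1],[[0,0,0.3],-1,-1],[[0,0,0.3],-1,-1],[[0,0,0.3],-1,-1],[[0,0,0.3],-1,-1],[[0,0,0.3],-1,-1],[[0,0,0],-1,-1],[[0,0,0],-1,-1]]'
cat > s3.py <<'E'
from h import *
import sys
x=np.load('rack.npy'); s=env.state(); print(s['eef_pos'],s['tcp_rot'],s['t'])
p=shot('wrist',sys.argv[1])
for n in ('dropper_bottle',):
    for f in (eyes.spot_point,eyes.cut_out):
        for d in f(n,p)[:3]:
            print(f.__name__,n,np.round(d['centre'],1),round(d['score'],2),'z5',atz(p,d['centre'],5,True).round(1),'z91',atz(p,d['centre'],91,True).round(1))
for k in('rack','gate_hinge','latch_post','lug','catch'):
    for d in eyes.spot_point(k,p)[:1]: print(k,np.round(d['centre'],1),round(d['score'],2),[atz(p,d['centre'],z,True).round(1).tolist() for z in (0,127)])
c,sn=np.cos(x[2]),np.sin(x[2])
for m in((0,0,0),(0,100,0),(12,-125,0),(155,135,5),(155,-150,5),(-50,-150,5),(-50,135,5)):
    print('model',m,proj(p,(x[0]+c*m[0]-sn*m[1],x[1]+sn*m[0]+c*m[1],m[2]),True).round(1))
E
python3 s3.py w1
```

```text
t: 6.65
eef_pos: [608.5, 85.9, 241.3]
tcp_rot: [-3.141, 0.0, 1.403]
ft_force: [0.3, 0.9, -0.7]
opening: 1.003
grip_force: 0.0
[608.4684543   85.92425749 241.3289208 ] [-3.14121928e+00  1.77214560e-04  1.40323038e+00] 6.65
call dropper_bottle [223.5 146.7] 0.98 z5 [436.1  29.8   5. ] z91 [475.1  56.1  91. ]
call dropper_bottle [ 26.  268.9] 0.86 z5 [663.5 277.7   5. ] z91 [654.2 251.4  91. ]
call dropper_bottle [159.8 258.8] 0.75 z5 [618.9  95.3   5. ] z91 [619.1 107.7  91. ]
call dropper_bottle [162.5 258.6] 0.87 z5 [618.   91.6   5. ] z91 [618.4 104.8  91. ]
call dropper_bottle [197.1  99.7] 0.75 z5 [367.4  83.3   5. ] z91 [420.9  98.2  91. ]
call dropper_bottle [290.6 194.5] 0.62 z5 [482.3 -95.7   5. ] z91 [511.4 -42.8  91. ]
rack [163.1 264.7] 0.71 [[626.3, 88.6, 0.0], [624.2, 108.8, 127.0]]
gate_hinge [ 91.4 255.8] 0.81 [[630.5, 188.9, 0.0], [627.2, 178.0, 127.0]]
latch_post [240.1 285.2] 0.92 [[638.7, -31.5, 0.0], [632.8, 25.8, 127.0]]
lug [171.9 131.6] 0.9 [[430.8, 110.7, 0.0], [489.2, 124.0, 127.0]]
catch [254. 269.] 0.75 [[611.2, -50.3, 0.0], [613.8, 12.8, 127.0]]
model (0, 0, 0) [161.8 266.5]
model (0, 100, 0) [ 90.3 257.4]
model (12, -125, 0) [242.6 283.8]
model (155, 135, 5) [ 57.4 363.1]
model (155, -150, 5) [245.  373.8]
model (-50, -150, 5) [263.5 245.3]
model (-50, 135, 5) [ 70.1 217.4]
```

View pics/w1.png

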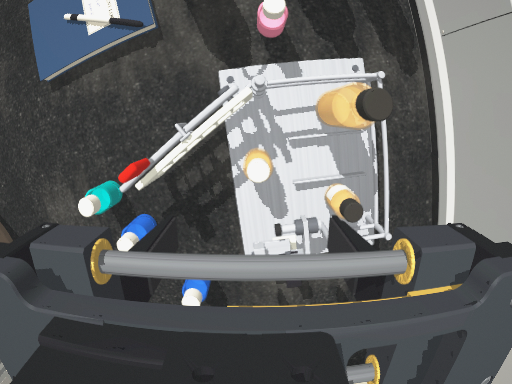

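The wrist picture agrees with the model to a few px: plate corners at (r57,c362) and (r72,c223), bottle cap at (r170,c258), red lug at (r170,c133). The bottle stands at world (619, 95). I align, descend and grip the cap.

```bash
python3 -m inch '[[[0.18,0.15,0],0,-1],[[0,0,0.5],-0.73,-1],[[0,0,0.8],-0.73,-1],[[0,0,0.8],0,-1],[[0,0,0.5],0,-1],[[0,0,0.28],0,-1],[[0,0,0],0,-1],[[0,0,0],0,1],[[0,0,0],0,1],[[0,0,0],0,1]]'
```

```text
t: 8.3
eef_pos: [619.4, 95.3, 69.6]
tcp_rot: [3.14, 0.0, 1.528]
ft_force: [0.2, 1.0, 0.4]
opening: 0.742
grip_force: 0.0
```

```bash
python3 -m inch '[[[0,0,0],0,1],[[0,0,0],0,1],[[0,0,0],0,1],[[0,0,0],0,1],[[0,0,0],0,1],[[0,0,0],0,1],[[0,0,0],0,1],[[0,0,-0.1],0,1],[[0,0,-0.07],0,1],[[0,0,0],0,1]]'; python3 s3.py w2|sed -n 1,7p
```

```text
t: 9.55
eef_pos: [619.4, 95.3, 79.6]
tcp_rot: [3.141, 0.0, 1.528]
ft_force: [0.0, -0.1, -1.2]
opening: 0.26
grip_force: 30.0
[619.36074867  95.28239874  79.5852469 ] [3.14064966e+00 6.10915082e-07 1.52811480e+00] 9.55
call dropper_bottle [201.3 250. ] 0.87 z5 [617.1  93.8   5. ] z91 [618.8 118.5  91. ]
call dropper_bottle [264.5  83.6] 0.76 z5 [439.6  31.2   5. ] z91 [503.9  78.   91. ]
call dropper_bottle [218.  251.5] 0.86 z5 [617.7  78.7   5. ] z91 [619.2 108.7  91. ]
call dropper_bottle [275.9  81.5] 0.77 z5 [432.3  16.9   5. ] z91 [499.2  68.8  91. ]
call dropper_bottle [  0.  295.4] 0.66 z5 [662.3 265.5   5. ] z91 [648.  229.7  91. ]
rack [201.2 262.7] 0.6 [[628.1, 92.0, 0.0], [624.9, 128.7, 127.0]]
```

```bash
python3 -m inch '[[[-0.03,0.2,0],0,1],[[-0.05,0.35,0],0,1],[[-0.05,0.35,0],0,1],[[0,0.2,0],0,1],[[0,0.05,0],0,1],[[0,0,0],0,1],[[0,0,0.08],0,1],[[0,0,0.05],0,1],[[0,0,0.03],0,1],[[0,0,0],0,1]]'
```

```text
t: 11.2
eef_pos: [687.6, 84.6, 69.2]
tcp_rot: [-3.141, 0.0, 1.528]
ft_force: [0.4, -0.9, -0.8]
opening: 0.258
grip_force: 30.0
```

```bash
python3 -m inch '[[[0,0,0],0,-0.1],[[0,0,0],0,-0.1],[[0,0,0],0,-0.1],[[0,0,0],0,-0.1],[[0,0,-0.1],0,-0.1],[[0,0,-0.4],0,-0.1],[[0,0,-0.8],0,-0.1],[[0,0,-0.9],0,-0.1],[[0,0,-0.9],0,-0.1],[[0,-0.5,0],0,-0.1]]'; cat > s4.py <<'E'
from h import *
x=np.load('rack.npy'); s=env.state(); print(s['eef_pos'],s['tcp_rot'],s['t'],s['opening'])
P={n:shot(n,n+'4') for n in('scene','top','wrist')}
c,sn=np.cos(x[2]),np.sin(x[2])
for n,p in P.items():
    for d in eyes.spot_point('dropper_bottle',p)[:6]:
        q=atz(p,d['centre'],5,n=='wrist'); dx=q[:2]-x[:2]; print(n,q[:2].round(),'rack',np.round([c*dx[0]+sn*dx[1],-sn*dx[0]+c*dx[1]],1),round(d['score'],2))
L=[(n,d['centre']) for n,p in P.items() for d in eyes.spot_point('lug',p)[:1]]
print(L); X,e=tri([ray(P[n],cc,n=='wrist') for n,cc in L]); print('lug',X.round(1),np.round(e,1))
print('wrist z127',[atz(P[n],cc,127,n=='wrist').round(1).tolist() for n,cc in L])
h=x[:2]+np.array([-sn*100,c*100]); d=X[:2]-h; print('hinge',h,'r',np.hypot(*d),'yaw of hinge->lug',np.arctan2(d[1],d[0]))
# gate = angle from rack -y toward -x, lug 13 outside at 155
a=np.arctan2(-(c*d[0]+sn*d[1]),-(-sn*d[0]+c*d[1])); print('gate',a-np.arctan2(13,155))
E
python3 s4.py
```

```text
t: 12.45
eef_pos: [659.6, 85.8, 260.2]
tcp_rot: [3.133, -0.001, 1.528]
ft_force: [0.2, 0.0, 0.3]
opening: 0.55
grip_force: 0.0
[659.61423074  85.77427601 260.16208164] [ 3.13318387e+00 -5.59114220e-04  1.52788763e+00] 12.45 0.5497560265320323
scene [392.  78.] rack [-236.8  -21.5] 0.87
scene [682.  91.] rack [52.7  2.7] 0.86
scene [500. -65.] rack [-122.4 -160. ] 0.79
scene [432.  27.] rack [-194.6  -70.6] 0.76
scene [658. 277.] rack [ 21.7 187.5] 0.62
top [653. 280.] rack [ 16.6 190.4] 0.53
wrist [666. 281.] rack [ 29.5 191.8] 0.88
wrist [688.  86.] rack [59.  -1.6] 0.85
wrist [393.  90.] rack [-236.    -9.2] 0.77
wrist [438.  35.] rack [-188.4  -62.7] 0.77
wrist [641. -33.] rack [  16.8 -122.2] 0.18
[('scene', [178.9, 224.1]), ('wrist', [159.3, 97.4])]
lug [489.1 125.  136.3] [1.1 1.1]
wrist z127 [[489.2, 134.1, 127.0], [484.8, 123.5, 127.0]]
hinge [632.89012612 190.03865716] r 157.8177860403876 yaw of hinge->lug -2.7165407610752528
gate 1.0229816568713046
```

```bash
python3 -m inch '[[[0.14,-0.72,0],0,0.2],[[0.14,-0.72,0],0,0.2],[[0.14,-0.72,0],0,0.2],[[0.14,-0.72,0],0,0.2],[[0,0,0],1,0.2],[[0,0,0],1,0.2],[[0,0,0],1,0.2],[[0,0,0],1,0.2],[[0,0,0],1,0.2],[[0,0,0],1,0.2]]'; python3 -m inch '[[[0,0,0],1,0.2],[[0,0,0],1,0.2],[[0,0,0],1,0.2],[[0,0,0],1,0.2],[[0,0,0],1,0.2],[[0,0,0],1,0.2],[[0,0,0],0,0.2],[[0,0,0],0,0.2],[[0,0,0],0,0.2],[[0,0,0],0,0.2]]'; cat > s5.py <<'E'
from h import *
import sys
s=env.state(); print(s['eef_pos'],s['tcp_rot'],s['t'],s['opening'])
p=shot('wrist',sys.argv[1]); e=s['eef_pos']; y=s['tcp_rot'][2]
for d in eyes.spot_point('lug',p)[:2]: print('spot',np.round(d['centre'],1),round(d['score'],2),atz(p,d['centre'],127,True).round(1))
for d in eyes.cut_out('lug',p)[:2]: print('cut',np.round(d['centre'],1),round(d['score'],2))
hsv=cv2.cvtColor(p['pixels'],cv2.COLOR_RGB2HSV); m=((hsv[...,0]<8)|(hsv[...,0]>172))&(hsv[...,1]>150)&(hsv[...,2]>70)
n,l,st,ce=cv2.connectedComponentsWithStats(m.astype(np.uint8)); i=1+np.argmax(st[1:,4]); print('red area',st[i],ce[i])
rr,cc=np.nonzero(l==i)
G=np.array([atz(p,(r,c),147,True)[:2] for r,c in zip(rr,cc)])   # red pixels at top-face height
t=np.array([[np.cos(y),np.sin(y)],[np.sin(y),-np.cos(y)]])
Q=(G-e[:2])@t.T; print('red extent at z147 in tool x,y rel TCP',Q.min(0).round(1),Q.max(0).round(1))
x=np.load('rack.npy'); print('gate normal yaw via pixels: minAreaRect',cv2.minAreaRect(G.astype(np.float32)))
E
python3 s5.py w5
```

```text
t: 14.15
eef_pos: [486.9, 126.8, 255.2]
tcp_rot: [-3.141, 0.0, 1.002]
ft_force: [-0.4, -0.0, 0.2]
opening: 0.4
grip_force: 0.0
t: 15.4
eef_pos: [486.6, 126.8, 255.4]
tcp_rot: [3.141, -0.0, 0.482]
ft_force: [-0.3, -0.3, -0.5]
opening: 0.401
grip_force: 0.0
[486.59987612 126.76274171 255.41526022] [ 3.14145108e+00 -8.28234913e-07  4.81522265e-01] 15.4 0.4010818050660829
spot [182.2 254.7] 0.9 [491.2 125.5 127. ]
cut [144.5 250.5] 0.57
red area [250 168  11  29 299] [254.80936455 182.33779264]
red extent at z147 in tool x,y rel TCP [-5.8 -1.5] [21.6  8.2]
gate normal yaw via pixels: minAreaRect ((495.14349365234375, 127.4663314819336), (27.414182662963867, 9.65693473815918), 27.61297035217285)
```

View pics/w5.png

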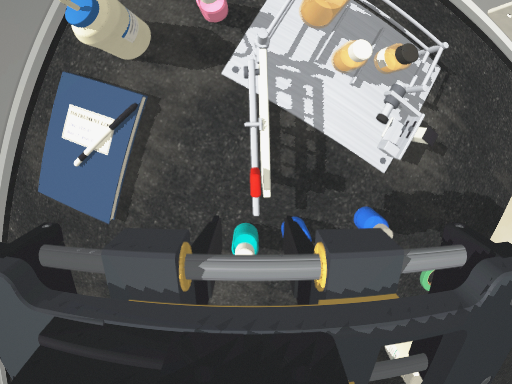

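The wrist picture shows the red lug at (r182,c255), upright in the image, so the tool yaw matches the gate. The bar and leaf run up to the hinge at (r45,c263), and the bottle stands in the bay at (r55,c350). I descend on the lug and pinch it.

```bash
python3 -m inch '[[[0.06,0.055,0.3],0,0.2],[[0,0,0.7],0,0.2],[[0,0,0.7],0,0.2],[[0,0,0.5],0,0.2],[[0,0,0.2],0,0.2],[[0,0,0],0,0.2],[[0,0,0],0,1],[[0,0,0],0,1],[[0,0,0],0,1],[[0,0,0],0,1]]'
```

```text
t: 16.8
eef_pos: [491.3, 125.7, 111.8]
tcp_rot: [3.141, -0.001, 0.482]
ft_force: [-1.4, 2.4, 4.8]
opening: 0.106
grip_force: 29.9
```

```bash
python3 -m inch '[[[0,0,0],0,1],[[0,0,0],0,1],[[0,0,0],0,1],[[0,0,0],0,1],[[0.01,0,-0.04],0,1],[[0.025,0,-0.06],0,1],[[0.03,0,-0.06],0,1],[[0.03,0,-0.06],0,1],[[0.02,0,-0.02],0,1],[[0,0,0],0,1]]'; python3 - <<'E'
import sys; sys.path.insert(0,'.')
from h import *
P={n:shot(n,n+'6') for n in('scene',)}
p=P['scene']; print(env.state()['moment'],[ (d['centre'],d['score']) for d in eyes.spot_point('lug',p)[:1]])
cv2.imwrite('pics/d.png',cv2.resize(cv2.imread('pics/scene6.png')[120:280,180:370],None,fx=3.5,fy=3.5,interpolation=cv2.INTER_CUBIC))
E
```

```text
t: 18.05
eef_pos: [497.0, 128.8, 125.4]
tcp_rot: [-3.141, 0.001, 0.481]
ft_force: [1.2, 4.9, -7.4]
opening: 0.105
grip_force: 30.0
[0.40808942 0.31273459 0.50317725] [([177.5, 229.5], 0.68)]
```

View pics/d.png

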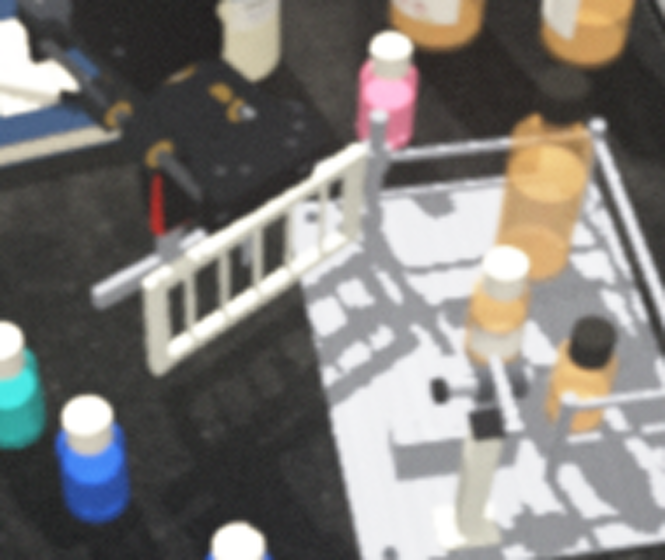

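The lug is held (opening 10 mm) and the bar is raised about 13 mm at the lug: crop (155,200) shows the red lug in the fingers, bar end at (95,298). I swing the gate along the arc about the hinge.

```bash
python3 -m inch '[[[-0.007,0.108,0],-0.5,1],[[-0.009,0.194,0],-0.9,1],[[-0.009,0.216,0],-1,1],[[-0.009,0.216,0],-1,1],[[-0.009,0.216,0],-1,1],[[-0.009,0.216,0],-1,1],[[-0.009,0.216,0],-1,1],[[-0.009,0.216,0],-1,1],[[-0.009,0.173,0],-0.8,1],[[-0.007,0.108,0],-0.5,1]]'
cat > s6.py <<'E'
from h import *
s=env.state(); x=np.load('rack.npy'); c,sn=np.cos(x[2]),np.sin(x[2]); d=s['eef_pos'][:2]-x[:2]
rp=np.array([c*d[0]+sn*d[1],-sn*d[0]+c*d[1]]); v=rp-[0,100]; y=s['tcp_rot'][2]
f=s['ft_force']; print('t',round(s['t'],2),'rack',rp.round(1),'z',s['eef_pos'][2].round(1),'r',np.hypot(*v).round(1),'gate~pos',round(np.arctan2(-v[0],-v[1])-np.arctan2(13,np.sqrt(v@v-169)),3),'gate~yaw',round(x[2]+np.pi/2-y,3),'F rack',np.round([c*f[0]+sn*f[1],-sn*f[0]+c*f[1],f[2]],1))
t=np.array([np.cos(y),np.sin(y)]); u=np.array([np.sin(y),-np.cos(y)]); print('F tool x,y',(f[:2]@t).round(1),(f[:2]@u).round(1))
E
python3 s6.py
```

```text
t: 19.4
eef_pos: [575.3, 52.1, 124.9]
tcp_rot: [-3.141, -0.004, 1.241]
ft_force: [6.0, 22.3, -15.0]
opening: 0.11
grip_force: 29.9
t 19.4 rack [-52.2 -40.1] z 124.9 r 149.5 gate~pos 0.27 gate~yaw 0.291 F rack [  5.2  22.5 -15. ]
F tool x,y 23.0 -1.5
```

The tool is pulling outward on the bar with 23 N, so I'll ease it towards the hinge.

```bash
python3 -m inch '[[[0.02,0,0],0,1],[[0.02,0,0],0,1],[[0,0,0],0,1],[[0,0,0],0,1],[[0,0.05,0],-0.23,1],[[0,0.05,0],-0.23,1],[[0,0.05,0],-0.23,1],[[0,0,0],0,1],[[0,0,0],0,1],[[0,0,0],0,1]]'; python3 s6.py
```

```text
t: 20.65
eef_pos: [583.5, 49.7, 125.5]
tcp_rot: [-3.141, -0.0, 1.3]
ft_force: [-0.6, 4.8, -7.0]
opening: 0.103
grip_force: 29.8
t 20.65 rack [-43.9 -42.2] z 125.5 r 148.8 gate~pos 0.212 gate~yaw 0.232 F rack [-0.8  4.7 -7. ]
F tool x,y 4.4 -1.9
```

```bash
python3 -m inch '[[[-0.002,0.05,0],-0.23,1],[[-0.002,0.05,0],-0.23,1],[[-0.002,0.05,0],-0.23,1],[[-0.002,0.05,0],-0.23,1],[[0,0.025,0],-0.115,1],[[0,0.025,0],-0.115,1],[[0,0.025,0],-0.115,1],[[0,0.025,0],-0.115,1],[[0,0,0],0,1],[[0,0,0],0,1]]'; python3 s6.py
```

```text
t: 21.9
eef_pos: [601.3, 44.9, 125.8]
tcp_rot: [3.142, 0.0, 1.421]
ft_force: [-2.2, -0.0, -5.8]
opening: 0.105
grip_force: 29.9
t 21.9 rack [-25.9 -46.2] z 125.8 r 148.5 gate~pos 0.088 gate~yaw 0.111 F rack [-2.2 -0.1 -5.8]
F tool x,y -0.3 -2.2
```

```bash
python3 -m inch '[[[0,0.02,0],-0.092,1],[[0,0.02,0],-0.092,1],[[0,0.02,0],-0.092,1],[[0,0.02,0],-0.092,1],[[0,0,0],0,1],[[0,0,0],0,1],[[0,0,0],0,1],[[0,0,0],0,1],[[0,0,0],0,1],[[0,0,0],0,1]]'; python3 s6.py
```

```text
t: 23.15
eef_pos: [606.1, 44.1, 126.0]
tcp_rot: [3.141, 0.0, 1.453]
ft_force: [-3.4, -3.8, -2.8]
opening: 0.109
grip_force: 30.0
t 23.15 rack [-21.  -46.8] z 126.0 r 148.3 gate~pos 0.054 gate~yaw 0.079 F rack [-3.3 -4.  -2.8]
F tool x,y -4.2 -3.0
```

```bash
python3 -m inch '[[[-0.004,0.02,0],-0.092,1],[[-0.004,0.02,0],-0.092,1],[[-0.002,0.015,0],-0.07,1],[[0,0,0],0,1],[[0,0,0],0,1],[[0,0,0],0,1],[[0,0,0],0,1],[[0,0,0],0,1],[[0,0,0],0,1],[[0,0,0],0,1]]'; python3 s6.py
```

```text
t: 24.4
eef_pos: [609.3, 43.5, 125.8]
tcp_rot: [3.141, 0.0, 1.475]
ft_force: [-3.5, -2.4, -2.6]
opening: 0.104
grip_force: 29.9
t 24.4 rack [-17.9 -47.3] z 125.8 r 148.4 gate~pos 0.033 gate~yaw 0.057 F rack [-3.4 -2.6 -2.6]
F tool x,y -2.7 -3.3
```

```bash
python3 -m inch '[[[-0.002,0.02,0],-0.092,1],[[-0.002,0.02,0],-0.092,1],[[-0.002,0.01,0],-0.05,1],[[0,0,0],0,1],[[0,0,0],0,1],[[0,0,0],0,1],[[0,0,0],0,1],[[0,0,0],0,1],[[0,0,0],0,1],[[0,0,0],0,1]]'; python3 s6.py
```

```text
t: 25.65
eef_pos: [611.8, 43.0, 125.6]
tcp_rot: [-3.14, -0.0, 1.496]
ft_force: [-5.3, -1.3, -3.9]
opening: 0.103
grip_force: 29.9
t 25.65 rack [-15.4 -47.7] z 125.6 r 148.5 gate~pos 0.016 gate~yaw 0.036 F rack [-5.2 -1.5 -3.9]
F tool x,y -1.7 -5.2
```

```bash
python3 -m inch '[[[0,0.018,0],-0.08,1],[[0,0.012,0],-0.06,1],[[0,0,0],0,1],[[0,0,0],0,1],[[0,0,0],0,1],[[0,0,0],0,1],[[0,0,0],0,1],[[0,0,0],0,1],[[0,0,0],0,1],[[0,0,0],0,1]]'; python3 s6.py
```

```text
t: 26.9
eef_pos: [613.3, 42.8, 125.6]
tcp_rot: [-3.14, 0.0, 1.508]
ft_force: [-8.2, -2.8, -2.0]
opening: 0.103
grip_force: 29.9
t 26.9 rack [-13.8 -47.9] z 125.6 r 148.6 gate~pos 0.005 gate~yaw 0.024 F rack [-8.1 -3.2 -2. ]
F tool x,y -3.3 -8.0
```

```bash
python3 -m inch '[[[-0.01,0,0.02],0,1],[[-0.01,0,0.02],0,1],[[-0.01,0,0.02],0,1],[[-0.01,0,0.02],0,1],[[-0.01,0,0.02],0,1],[[-0.01,0,0.017],0,1],[[0,0,0],0,1],[[0,0,0],0,1],[[0,0,0],0,1],[[0,0,0],0,1]]'; python3 s6.py
```

```text
t: 28.15
eef_pos: [613.6, 39.9, 120.7]
tcp_rot: [3.141, -0.001, 1.507]
ft_force: [-12.1, 1.0, 16.1]
opening: 0.108
grip_force: 30.0
t 28.15 rack [-13.4 -50.7] z 120.7 r 151.3 gate~pos 0.002 gate~yaw 0.024 F rack [-12.1   0.6  16.1]
F tool x,y 0.3 -12.1
```

Fz is +16 N at bar angle ≈0.07, so the bar has landed on top of the lip. I raise it again and press a little further.

```bash
python3 -m inch '[[[0.015,0,-0.03],0,1],[[0.015,0,-0.03],0,1],[[0.015,0,-0.03],0,1],[[0.015,0,-0.027],0,1],[[0,0,0],0,1],[[0,0.01,0],-0.05,1],[[0,0.006,0],-0.03,1],[[0,0,0],0,1],[[0,0,0],0,1],[[0,0,0],0,1]]'; python3 s6.py
```

```text
t: 29.4
eef_pos: [614.0, 43.0, 125.5]
tcp_rot: [-3.139, -0.0, 1.515]
ft_force: [-8.2, -1.6, -2.6]
opening: 0.104
grip_force: 30.0
t 29.4 rack [-13.1 -47.7] z 125.5 r 148.3 gate~pos 0.001 gate~yaw 0.017 F rack [-8.2 -2.  -2.6]
F tool x,y -2.1 -8.1
```

```bash
python3 -m inch '[[[0,0.01,0],-0.05,1],[[0,0.007,0],-0.03,1],[[0,0,0],0,1],[[0,0,0],0,1],[[0,0,0],0,1],[[0,0,0],0,1],[[0,0,0],0,1],[[0,0,0],0,1],[[0,0,0],0,1],[[0,0,0],0,1]]'; python3 s6.py
```

```text
t: 30.65
eef_pos: [614.9, 42.8, 125.5]
tcp_rot: [-3.139, -0.0, 1.522]
ft_force: [-8.3, -2.5, -2.6]
opening: 0.102
grip_force: 30.0
t 30.65 rack [-12.2 -47.8] z 125.5 r 148.3 gate~pos -0.005 gate~yaw 0.01 F rack [-8.1 -2.8 -2.6]
F tool x,y -2.9 -8.1
```

```bash
python3 -m inch '[[[-0.01,0,0.02],0,1],[[-0.01,0,0.02],0,1],[[-0.01,0,0.02],0,1],[[-0.01,0,0.02],0,1],[[-0.01,0,0.02],0,1],[[-0.005,0,0.01],0,1],[[0,0,0],0,1],[[0,0,0],0,1],[[0,0,0],0,1],[[0,0,0],0,1]]'; python3 s6.py
```

```text
t: 31.9
eef_pos: [615.1, 39.5, 119.7]
tcp_rot: [-3.14, -0.0, 1.521]
ft_force: [-9.2, -2.9, 3.5]
opening: 0.104
grip_force: 30.0
t 31.9 rack [-11.9 -51.2] z 119.7 r 151.6 gate~pos -0.007 gate~yaw 0.01 F rack [-9.  -3.3  3.5]
F tool x,y -3.4 -9.0
```

```bash
python3 -m inch '[[[-0.01,0,0.02],0,1],[[-0.01,0,0.015],0,1],[[0,0,0],0,1],[[0,0,0],0,1],[[0,0,0],0,1],[[0,0,0],0,1],[[0,0,0],0,1],[[0,0,0],0,1]
,[[0,0,0],0,1],[[0,0,0],0,1]]'; python3 s6.py
```

```text
t: 33.15
eef_pos: [615.1, 38.3, 117.5]
tcp_rot: [-3.14, -0.0, 1.521]
ft_force: [-9.1, -1.8, 4.2]
opening: 0.106
grip_force: 30.0
t 33.15 rack [-11.9 -52.3] z 117.5 r 152.8 gate~pos -0.007 gate~yaw 0.01 F rack [-9.1 -2.1  4.2]
F tool x,y -2.2 -9.0
```

The bar has passed behind the lip: 2 mm lower with hardly any extra force. I lower it fully.

```bash
python3 -m inch '[[[-0.01,0,0.02],0,1],[[-0.01,0,0.02],0,1],[[-0.01,0,0.02],0,1],[[-0.01,0,0.02],0,1],[[0,0,0.007],0,1],[[0,0,0],0,1],[[0,0,0],0,1],[[0,0,0],0,1],[[0,0,0],0,1],[[0,0,0],0,1]]'; python3 s6.py
```

```text
t: 34.4
eef_pos: [615.0, 35.8, 112.4]
tcp_rot: [-3.14, -0.0, 1.521]
ft_force: [-8.7, -2.8, 4.6]
opening: 0.105
grip_force: 30.0
t 34.4 rack [-11.9 -54.8] z 112.4 r 155.3 gate~pos -0.007 gate~yaw 0.01 F rack [-8.6 -3.2  4.6]
F tool x,y -3.3 -8.6
```

```bash
python3 -m inch '[[[0,-0.01,0],0,1],[[0,-0.01,0],0,1],[[0,-0.01,0],0,1],[[0,0,0],0,1],[[0,0,0],0,1],[[0,0,0],0,1],[[0,0,0],0,0.4],[[0,0,0],0,0.4],[[0,0,0],0,0.4],[[0,0,0],0,0.4]]'; python3 s6.py
```

```text
t: 35.65
eef_pos: [613.9, 35.9, 111.8]
tcp_rot: [3.141, 0.0, 1.522]
ft_force: [0.5, -0.3, 0.4]
opening: 0.298
grip_force: 0.0
t 35.65 rack [-12.9 -54.8] z 111.8 r 155.3 gate~pos -0.0 gate~yaw 0.01 F rack [ 0.5 -0.3  0.4]
F tool x,y -0.3 0.5
```

```bash
python3 -m inch '[[[0,0,-0.2],0,0.4],[[0,0,-0.5],0,0.4],[[0,0,-0.8],0,0.4],[[0,0,-0.8],0,0.4],[[0,-0.4,-0.5],0,0.4],[[0,-0.8,0],0,0.4],[[0,-0.8,0],0,0.4],[[0,-0.8,0],0,0.4],[[0,0,0],0,0.4],[[0,0,0],0,0.4]]'; cat > s7.py <<'E'
from h import *
x=np.load('rack.npy'); c,sn=np.cos(x[2]),np.sin(x[2])
P={n:shot(n,n+'7') for n in('scene','top','wrist')}
for n,p in P.items():
    for k,z in(('dropper_bottle',5),('lug',127),('tall_amber',5),('black_cap_bottle',5)):
        for d in eyes.spot_point(k,p)[:6]:
            q=atz(p,d['centre'],z,n=='wrist'); dx=q[:2]-x[:2]; r=np.round([c*dx[0]+sn*dx[1],-sn*dx[0]+c*dx[1]],1)
            if abs(r[1])<100 and r[0]>-60: print(n,k,r,round(d['score'],2))
L=[ray(p,d['centre'],n=='wrist') for n,p in P.items() for d in eyes.spot_point('lug',p)[:1]]; X,e=tri(L); print(len(L),X,e)
A=cv2.resize(cv2.imread('pics/scene7.png')[150:300,220:400],(720,600),interpolation=cv2.INTER_CUBIC)
cv2.imwrite('pics/e.png',A)
E
python3 s7.py
```

```text
t: 36.9
eef_pos: [446.7, 44.0, 280.8]
tcp_rot: [3.14, 0.0, 1.522]
ft_force: [-0.4, -0.2, -0.2]
opening: 0.3
grip_force: 0.0
scene dropper_bottle [58.2 13.2] 0.86
scene lug [-14.2 -50.2] 0.8
scene black_cap_bottle [ 99.6 -48.6] 0.6
scene black_cap_bottle [56.3 -4.7] 0.21
top dropper_bottle [56.9 -5.4] 0.66
top lug [30.8  2.7] 0.71
top lug [-16.8 -48.2] 0.5
top tall_amber [96.5 66.9] 0.85
top black_cap_bottle [ 87.9 -56.5] 0.51
wrist dropper_bottle [58.5 -0.7] 0.85
wrist lug [-15.6 -57.9] 0.66
wrist tall_amber [95. 68.] 0.83
wrist black_cap_bottle [ 86.5 -53.5] 0.62
3 [632.91950957  59.03684874 112.01371043] [np.float64(15.912136406150466), np.float64(43.894707929326), np.float64(33.06447949191522)]
```

View pics/e.png

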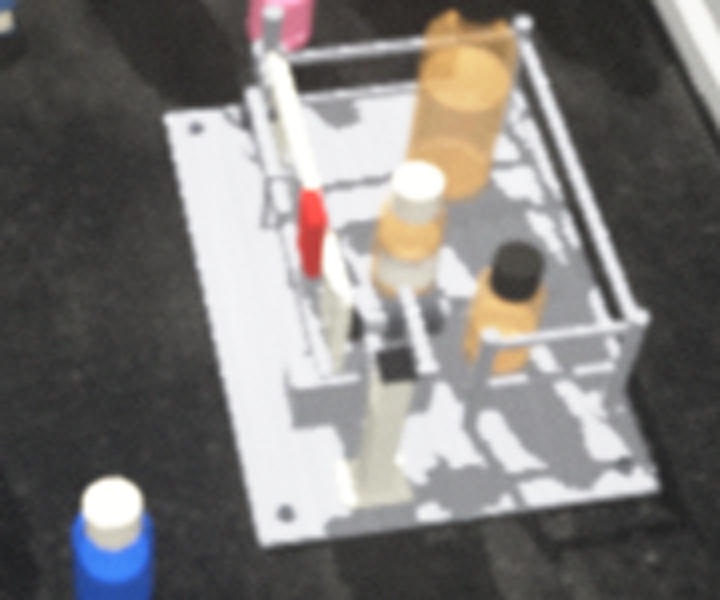

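The picture shows the gate shut and staying shut after release. The red lug is at crop (312,232), or rack (-15,-52), where a latched bar puts it. The bottle stands upright in the middle bay at crop (410,230), and the other bottles have not moved.

```bash
python3 -c "
from cell import env
print(env.job_done())"
```

```text
the job is handed in; nothing more can be done
None
```

The job is handed in, though no verdict came back: the dropper bottle stands upright in the middle bay about 58 mm inside the gate line, and the gate stayed shut on its latch when released, with the bar lowered behind the catch on the second try after landing once on the lip at about 16 N.

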